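# Finish a course of the bench shield wall in running bond

### The arm

A 6-joint arm with a two-finger parallel gripper is mounted at the origin on the work surface. World frame = base frame: x ahead of the robot, y to its left, z up, the work surface at z = 0. Lengths are in m, angles in rad, forces in N, time in s.
With the tool pointing down it reaches from about 0.35 to 0.85 m from the base axis. Payload 8.1 kg.
Tool frame: the origin (TCP) lies at the centre of the arm's flange, where the gripper is bolted on; the fingertips stand 186 mm ahead of it and the grasp point (between the pads) lies 167 mm ahead of it (robot.grasp_offset is the distance from the TCP to the grasp point, in m); z points along the fingers, y is the line along which they close (so a half turn about z gives the same grasp; the last joint's range is limited). The gripper opens to 93 mm and grips with 3 to 60 N. Pads are 15 mm wide; open, the fingers measure 128 mm over their backs; the gripper's body (75 mm by 188 mm) begins 65 mm behind the grasp point.
Start: joints at [-1.315, 0.13, 1.488, -0, 1.523, -0.085], TCP at [0.201, -0.565, 0.405] pointing down, gripper open.
Joint ranges: [-2.96, 2.96], [-0.89, 2.26], [0.02, 2.5], [-1.34, 4.48], [0, 2.73], [-2.66, 2.66]. Speed limits (rad/s): [2.39, 2.39, 2.79, 3.14, 3.14, 3.14].

### API

Orientations are given as a rotation vector (axis times angle).
In Python, from plant import robot gives the robot as it stands.
- The arm moves only by the tool drive_tool, never from a script. Its argument "moves" is one flat list of numbers, 7 for each row, row after row: the finger opening in mm, from 0 to 93, then the shift along the tool's x, y, z in mm, then the turn, a rotation vector about the tool's x, y, z in degrees. A call has 1 to 8 rows; each row shifts and turns the commanded pose from where the row before left it, along the tool's axes as they then stand; what a row does not reach is not made up. A row lasts 1/10 s, in which the tool goes at most 50 mm and 8.59 degrees, less where a joint would pass 70% of its speed; a pose out of reach is approached as far as the arm can. A call is refused whole if a number of a shift passes 50 or a number of a turn 8.59, either way. A call with a gripper value outside its range is refused whole. The fingers move at their own pace and stop on an object; "grip_force" is the grip in N (left out, the last holds). Time passes only in rows, so rows that do not move let the fingers close. It gives the time, the measured TCP pose, the force, the opening and the grip force at its end, in the units of the state.
- robot.read_state(): the state, without advancing time (a new reading comes with each control period).
- robot.read_camera(name): name is "side" or "top" or "wrist"; returns a dict with "color" (480x640x3 uint8, red, green, blue), "depth" (480x640 float32, m along the optical axis (not along the pixel's ray), 0 where there is no reading), "mtx" (3x3 intrinsics, pixels), "R" (3x3) and "t" (3): a world point X has camera coordinates R X + t. Camera axes: x right, y down, z forward; pixel columns grow to the right and rows downward; lengths in m; the calibration is good to about 2 mm. A picture is of the moment at which its call begins.
- robot.close_job(): hands the job in; it is judged then, once.
The state is a dict: "t": time; "q": joint angles; "dq": joint speeds; "joint_torque": joint torques, N m; "tool_pos": TCP position; "orientation": TCP orientation; "force": force on the tool from outside, world axes, zero at the start; "wrist_torque": the same for the moment, N m; "opening": finger opening in m; "gripper_force": force on a finger pad.
Only numpy, scipy, OpenCV 4.12 (cv2) and the standard library are available. Lean on these libraries where they do the work, as an engineer would, in place of code of your own. Each camera call takes 0.05 s, during which the arm holds its last target. There are 200 camera calls.

### The job

The cream plastic shielding bricks in the yellow steel base have one full course and the second course begun with a half brick. Finish the second course in running bond: take the cream full brick standing on end in the white stand, let it down under control and lay it flat over the middle joint, pushed up tight against the half brick that is there, then close the course with the loose cream half brick pushed tight against the full one. Keep the faces flush with the course below, drop or topple nothing, let go of everything, and leave the bricks already laid and all other things where they are.

Things in the scene. Friction and masses are not known exactly. Their poses are not given: they have to be found in the camera images.
- frame: Base of the shield wall, fixed: steel channel 66 wide (x), 268 long (y), floor 6 thick, yellow rims 16 high. Origin: centre of its underside on the bench; y runs along the wall, x across it to the far side. A yellow plate 50 wide, 78 high closes each end; 244 clear between them (y -122 to 122), so a course of 240 has 4 mm to spare. First course: two full bricks flat, tops 46 up, joint at y about 0.
- course2 (a point): Point in the wall base's frame, on its centre line, 66 mm above the bench: the middle of the second course, over the joint of the first (axes as the base). Second course: half brick at y about +91 (there already), full brick at y about 0, half brick at y about -90; all centres 66 and tops 86 above the bench.
- brick_c (a point): Centre of the cream full brick, 120 x 50 x 40 mm, 0.19 to 0.32 kg, standing on end in one of the stand's three pockets (which one varies), foot 6 above the bench. Own z: its 120 length (upright at the start); x: its 50 width; y: its 40 thickness. In the wall it lies flat: 120 along the wall, 50 across it, 40 high, either face up, either end first.
- closer_c (a point): Centre of the loose cream half brick lying flat on the bench, 60 (own y, along the wall when laid) x 50 (x, across the wall) x 40 high (z), 0.1 to 0.16 kg. Its place is swapped with the slate half brick's in some starts.
- laid_half_c (a point): Centre of the cream half brick already laid in the second course at the +y end of the wall, loose, 60 (y, along wall) x 50 (x) x 40 (z), within 2 mm of the end plate.
- base_left_c (a point): Centre of the first-course full brick at the +y half of the wall, loose, lying flat, 120 (y) x 50 (x) x 40 (z).
- base_right_c (a point): Centre of the first-course full brick at the -y half of the wall, loose, lying flat, 120 (y) x 50 (x) x 40 (z).
- stand: White brick stand, fixed, 66 (x) x 156 (y); origin: centre of its underside. Three pockets in a row at y -50, 0, +50, each 54 x 44 inside, floor 6 and walls 42 above the bench. Bricks stand in it with their 50 width along x and 40 thickness along y, upper 84 mm free; 10 mm between neighbours along y, free on both sides in x.
- slate1_c (a point): Centre of a dark slate-blue brick of another kind, 120 tall x 50 (x) x 40 (y), standing in the stand; leave alone.
- slate2_c (a point): Centre of the second dark slate-blue brick, same size, standing in the stand; leave alone.
- slate_half_c (a point): Centre of a dark slate-blue half brick lying on the bench, 60 (y) x 50 (x) x 40 (z); leave alone.
- pot_c (a point): Centre of the grey source pot with yellow band behind the wall, 72 diameter, 74 high; leave alone.
- meter_c (a point): Centre of the case of the yellow survey meter, 75 (x) x 130 (y) x 40, handle to 75 high, behind the wall; leave alone.
- bottle_c (a point): Centre of the white bottle with red cap, 64 diameter, 150 high, left of the wall; leave alone.
- slidebox_c (a point): Centre of the blue slide box, 100 (x) x 85 (y) x 34 mm, to the right near the robot; leave alone.
Not all that is in view belongs to the job. Leave any purple look-alike of the part that bears brick_c alone.

How it is judged:
At the end, for the whole second after the job is handed in: Second course complete: full brick flat over the joint below (5 mm), a cream half at each end of it, all at course height (3 mm), flush (4 mm), square (0.04 rad), at rest; both upright joints closed (full and half centres under 92.5 mm apart) (x of brick_c in the frame of frame between -0.004 and 0.004 m and z of brick_c in the frame of frame between 0.063 and 0.069 m and y of brick_c in the frame of frame between -0.005 and 0.005 m and angle between the z axis of brick_c and the y axis of frame, either way round below 0.04 rad and angle between the y axis of brick_c and the z axis of frame, either way round below 0.04 rad and x of laid_half_c in the frame of frame between -0.004 and 0.004 m and z of laid_half_c in the frame of frame between 0.063 and 0.069 m and y of laid_half_c in the frame of frame between 0.086 and 0.094 m and angle between the y axis of each of laid_half_c, closer_c and the y axis of frame, either way round below 0.04 rad and angle between the z axis of each of laid_half_c, closer_c and the z axis of frame, either way round below 0.04 rad and x of closer_c in the frame of frame between -0.004 and 0.004 m and z of closer_c in the frame of frame between 0.063 and 0.069 m and y of closer_c in the frame of frame between -0.094 and -0.086 m and distance between brick_c and laid_half_c below 0.0925 m and distance between brick_c and closer_c below 0.0925 m and linear speed of each of brick, closer, laid_half below 0.02 m/s); the robot touches nothing.
It fails at once if The full brick or the loose half brick is dropped or toppled: it moves faster than 0.65 m/s while the fingers do not touch it ((linear speed of brick above 0.65 m/s and contact force between brick and the fingers below 0.02 N) or (linear speed of closer above 0.65 m/s and contact force between closer and the fingers below 0.02 N)).
It fails at once if A brick already laid is shifted by more than 6 mm (distance of any of base_left_c, base_right_c, laid_half_c from where it was at the start of the episode above 0.006 m).
It fails at once if Another thing (slate brick, pot, meter, bottle, slide box) is moved by more than 20 mm (distance of any of slate1_c, slate2_c, slate_half_c, pot_c, meter_c, bottle_c, slidebox_c from where it was at the start of the episode above 0.02 m).
It also fails if it takes over 72 s, if anything falls off the work surface, if the arm or the gripper's body presses on something with over 40 N, if the wrist force passes 120 N, or if a joint passes its speed limit or range.

## Working session

There is one attempt and no reset: what is moved stays moved. The work goes in short steps, Python scripts to look and compute and a tool call to move; the robot and the scene stay as the last step left them, time stands still between calls to the robot, and variables do not carry over. Pictures are saved under pics/ and viewed, at most 10 in all, crops included, and the job is handed in when it is done.

Besides the shell and the picture viewer there is one more tool, called after ">>>" as name(argument=value, ...) on one line, values as JSON. drive_tool: Moves the arm, as the interface text tells. Its arguments: {"type":"object","properties":{"moves":{"type":"array","items":{"type":"number"}},"grip_force":{"type":"number"}},"required":["moves"]}

```bash
ls; mkdir -p pics
cat > h.py <<'E'
import numpy as np, cv2
from plant import robot
def shot(n):
    c=robot.read_camera(n); np.savez('pics/'+n+'.npz',**c); return c
def w(c,u,v,d=None,z=None):
    K,R,t=c['mtx'],c['R'],c['t']
    ray=np.linalg.inv(K)@np.array([u,v,1.])
    if z is not None:
        o=-R.T@t; r=R.T@ray; return o+r*(z-o[2])/r[2]
    if d is None: d=c['depth'][int(round(v)),int(round(u))]
    return R.T@(ray*d-t)
E
python3 - <<'E'
from h import *
for n in('side','top'):
    c=shot(n); cv2.imwrite(f'pics/{n}0.png',c['color'][:,:,::-1]); print(n,c['mtx'].tolist(),(-c['R'].T@c['t']).round(3),c['R'].round(3).tolist())
print(robot.read_state(),robot.grasp_offset)
E
```

```text
pics
side [[506.93173049065973, 0.0, 319.31899007018774], [0.0, 506.93173049065973, 240.1116120131051], [0.0, 0.0, 1.0]] [-0.106  0.755  0.94 ] [[-0.758, -0.652, -0.0], [-0.424, 0.492, -0.76], [0.496, -0.576, -0.649]]
top [[570.0985519850497, 0.0, 326.0016192864981], [0.0, 570.0985519850497, 238.59197772191715], [0.0, 0.0, 1.0]] [0.219 0.005 1.672] [[-0.078, -0.997, -0.006], [-0.972, 0.077, -0.22], [0.22, -0.011, -0.976]]
{'t': 0.1, 'q': array([-1.31541704e+00,  1.31086991e-01,  1.48916681e+00,  1.49190637e-06,
        1.52301284e+00, -8.54083725e-02]), 'dq': array([-0.00021686, -0.00080781, -0.00251981,  0.00034218,  0.00054694,
       -0.00054723]), 'joint_torque': array([ 2.36367858e-03, -5.61343682e+01, -4.93093157e+01,  7.71406805e-02,
        2.92475510e-02, -4.43857482e-05]), 'tool_pos': array([ 0.20050177, -0.56528784,  0.40379325]), 'orientation': array([-3.09445240e+00, -5.32438430e-01,  2.20750722e-04]), 'force': array([-1.31027639,  0.70281274,  0.16566061]), 'wrist_torque': array([ 0.00893459,  0.00286189, -0.01394058]), 'gripper_force': 0.0, 'opening': 0.09295335777855927} 0.1673
```

View pics/top0.png

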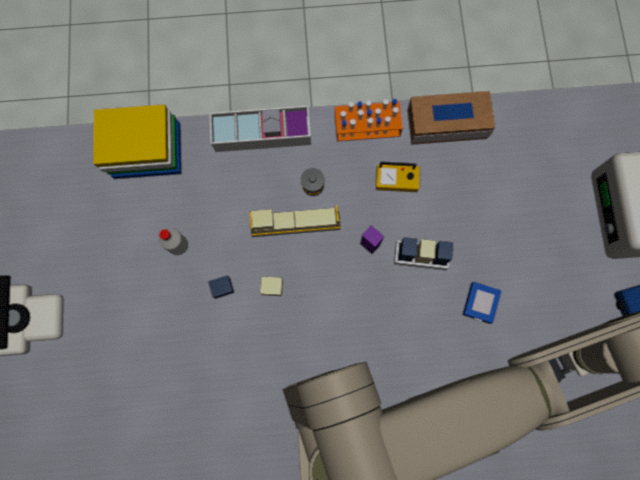

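View pics/side0.png

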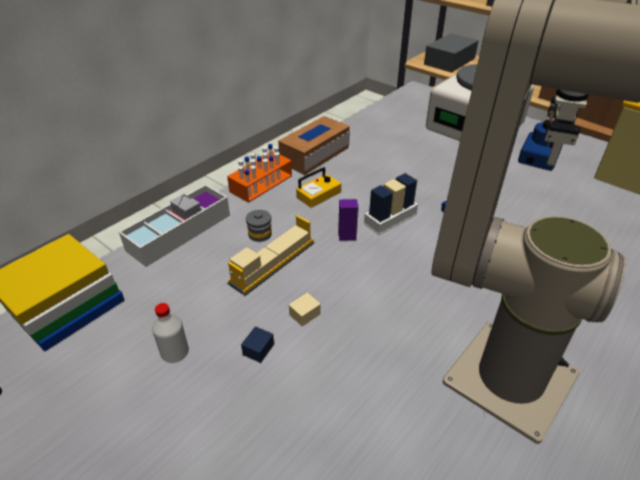

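The top picture shows the cream full brick at (428,250), in the middle stand pocket between two slates. A purple look-alike stands at (372,238). The cream half is at (271,286), the slate half at (221,287), and the wall runs from (250,222) to (340,218) with the laid half at (262,219). The side picture agrees: cream brick at (395,195), purple at (348,220), half at (305,308).

Candidates for brick_c are the cream one at (428,250) and the purple one at (372,238). The cream one standing in the stand fits. I'll confirm it in one enlarged crop.

Run:
```python
from h import *
c=dict(np.load('pics/top.npz'))
im=c['color'][190:320,200:500,::-1]
cv2.imwrite('pics/crop.png',cv2.resize(im,None,fx=2.6,fy=2.6,interpolation=cv2.INTER_CUBIC))
# coarse world pts
for n,u,v in [('brick',428,250),('purple',372,238),('closer',271,286),('slateH',221,287),('laid',262,219),('wallR',315,217),('pot',312,180),('meter',398,177),('slide',482,302),('s1',408,248),('s2',445,251)]:
    print(n,w(c,u,v).round(3))
# segment cream top faces by height & colour
hsv=cv2.cvtColor(c['color'],cv2.COLOR_RGB2HSV)
K=np.linalg.inv(c['mtx']);v,u=np.mgrid[:480,:640]
P=(np.stack([u,v,np.ones_like(u)],-1)@K.T)*c['depth'][...,None]; P=(P-c['t'])@c['R']
m=(hsv[...,0]>18)&(hsv[...,0]<32)&(hsv[...,1]>45)&(hsv[...,1]<130)&(hsv[...,2]>150)
for n,(a,b,x0,x1),z in [('brick',(235,265,415,442),.126),('closer',(275,297,258,285),.04),('laid',(205,235,245,275),.086),('base',(200,235,272,345),.046)]:
    mm=np.zeros_like(m);mm[a:b,x0:x1]=m[a:b,x0:x1]; mm&=np.abs(P[...,2]-z)<.008
    pts=P[mm][:,:2]; r=cv2.minAreaRect(pts.astype(np.float32)*1000); print(n,mm.sum(),P[mm].mean(0).round(4),r)
```

```text
brick [ 0.514 -0.293  0.115]
purple [ 0.56  -0.141  0.118]
closer [0.459 0.155 0.042]
slateH [0.468 0.3   0.039]
laid [0.649 0.167 0.083]
wallR [0.652 0.014 0.048]
pot [0.758 0.014 0.075]
meter [ 0.76  -0.244  0.036]
slide [ 0.367 -0.446  0.03 ]
s1 [ 0.522 -0.236  0.128]
s2 [ 0.506 -0.338  0.125]
brick 140 [ 0.5203 -0.2905  0.1257] ((517.173583984375, -290.0363464355469), (36.74071502685547, 46.73153305053711), 81.24603271484375)
closer 254 [0.4614 0.1575 0.0398] ((461.72515869140625, 156.91900634765625), (56.64363098144531, 46.27444076538086), 83.15612030029297)
laid 311 [0.6518 0.1676 0.0859] ((651.5458984375, 168.74227905273438), (59.71092224121094, 48.344844818115234), 88.32073211669922)
base 810 [0.6519 0.0488 0.0463] ((651.56103515625, 46.39512634277344), (178.97677612304688, 49.409297943115234), 89.73648834228516)
```

View pics/crop.png

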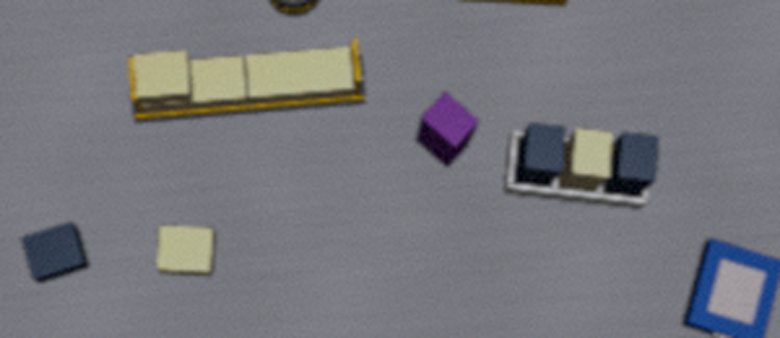

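The crop shows cream brick_c in the middle pocket at crop (590,155), between two slates. The purple one at (447,128) is outside the stand. I'll move over the stand first.

>>> drive_tool(moves=[93,49,-19,0,0,0,0,93,49,-19,0,0,0,0,93,49,-19,0,0,0,0,93,49,-19,0,0,0,0,93,49,-19,0,0,0,0,93,49,-19,0,0,0,0,93,49,-19,0,0,0,0,93,49,-19,0,0,0,0], grip_force=40)

```text
t: 0.9
tool_pos: [0.5049, -0.3028, 0.4044]
orientation: [-3.096, -0.533, 0.001]
force: [0.2, -0.0, 1.3]
opening: 0.0929
gripper_force: 0.0
```

>>> drive_tool(moves=[93,0,0,0,0,0,-8,93,0,0,0,0,0,-8,93,0,0,0,0,0,-8,93,0,0,0,0,0,-8,93,0,0,0,0,0,-8,93,0,0,0,0,0,-8,93,0,0,0,0,0,-8,93,0,0,0,0,0,-5.5])

```text
t: 1.7
tool_pos: [0.5036, -0.3044, 0.4041]
orientation: [-2.382, -2.047, 0.0]
force: [-0.2, -0.2, -0.8]
opening: 0.0929
gripper_force: 0.0
```

```bash
cat >> h.py <<'E'
from scipy.spatial.transform import Rotation as Ro
def pose():
    s=robot.read_state(); return s, np.array(s['tool_pos']), Ro.from_rotvec(s['orientation'])
def down(yaw,lean=0): # yaw: world angle (deg) of tool x when pointing down; lean about tool y
    return Ro.from_euler('z',yaw,degrees=True)*Ro.from_euler('x',180,degrees=True)*Ro.from_euler('y',lean,degrees=True)
def go(G,yaw,lean=0):
    s,p,R=pose(); T=down(yaw,lean); tgt=np.array(G)-T.as_matrix()[:,2]*robot.grasp_offset
    g=p+R.as_matrix()[:,2]*robot.grasp_offset
    print('t',round(s['t'],2),'q',s['q'].round(2),'grasp',g.round(4),'open',round(s['opening'],4),'F',s['force'].round(1))
    print('shift mm (tool axes, before turn)',(R.inv().apply(tgt-p)*1000).round(1),'turn deg',np.degrees((R.inv()*T).as_rotvec()).round(2))
E
python3 - <<'E'
from h import *
c=shot('wrist'); cv2.imwrite('pics/w1.png',c['color'][:,:,::-1])
print((-c['R'].T@c['t']).round(3),c['R'].round(2).tolist())
go([.519,-.29,.238],81,0)
E
```

```text
[ 0.514 -0.235  0.385] [[0.99, -0.15, -0.0], [-0.15, -0.96, 0.26], [-0.04, -0.25, -0.97]]
t 1.75 q [-0.63  0.1   1.52 -0.    1.52 -0.48] grasp [ 0.5035 -0.3043  0.2368] open 0.0931 F [ 0.4 -0.1  0. ]
shift mm (tool axes, before turn) [16.5 13.1 -1.2] turn deg [-0.05 -0.03  0.61]
```

View pics/w1.png

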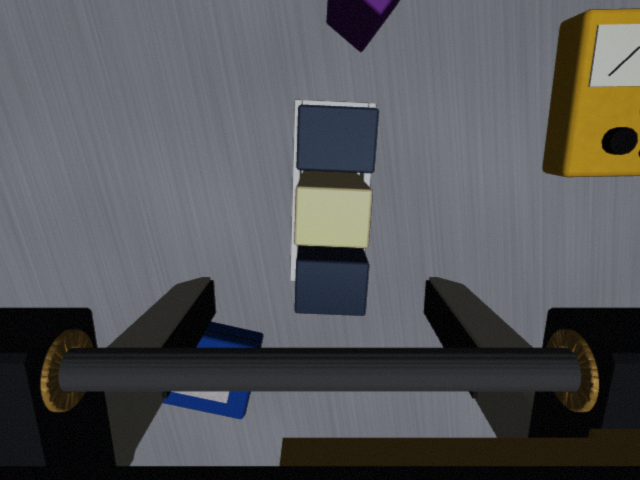

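The wrist view confirms the cream brick between two slates. Its top corners are at (299,186), (371,188), (368,247) and (296,245).

Run:
```python
from h import *
c=dict(np.load('pics/wrist.npz'))
p=np.array([w(c,u,v,z=.126) for u,v in[(299,186),(371,188),(368,247),(296,245)]])
print(p.round(4),p.mean(0).round(4)); d=p[1]-p[0]+p[2]-p[3]; print(np.degrees(np.arctan2(d[1],d[0])))
e=p[0]-p[3]+p[1]-p[2]; print(np.degrees(np.arctan2(e[1],e[0])))
m=p.mean(0);print(w(c,333,217))
go([m[0],m[1],.238],82,0)
```

```text
[[ 0.4961 -0.267   0.126 ]
 [ 0.5418 -0.2753  0.126 ]
 [ 0.5351 -0.3144  0.126 ]
 [ 0.4877 -0.3057  0.126 ]] [ 0.5152 -0.2906  0.126 ]
-10.280447682525011
79.00964935670122
[ 0.51487221 -0.29068089  0.12519879]
t 1.75 q [-0.63  0.1   1.52 -0.    1.52 -0.48] grasp [ 0.5035 -0.3043  0.2368] open 0.0931 F [ 0.4 -0.1  0. ]
shift mm (tool axes, before turn) [15.4  9.4 -1.2] turn deg [-0.05 -0.03 -0.39]
```

>>> drive_tool(moves=[93,7.7,4.7,0,0,0,0.6,93,7.7,4.7,0,0,0,0.7,93,0,0,0,0,7.5,0,93,0,0,0,0,7.5,0,93,0,0,0,0,7.5,0,93,0,0,0,0,7.5,0,93,0,0,0,0,0,0])

```text
t: 2.45
tool_pos: [0.5155, -0.2912, 0.4034]
orientation: [-2.111, -1.756, -0.567]
force: [0.1, -1.6, -0.9]
opening: 0.0927
gripper_force: 0.0
```

Run:
```python
from h import *
go([.515,-.2905,.16],80.3,30)
go([.515,-.2905,.1],80.3,30)
```

```text
t 2.45 q [-0.74  0.23  1.43  0.45  1.77 -0.53] grasp [ 0.5303 -0.2083  0.2589] open 0.0927 F [ 0.1 -1.6 -0.9]
shift mm (tool axes, before turn) [-121.3    0.8   43.3] turn deg [ 0.21 -0.22 -0.75]
t 2.45 q [-0.74  0.23  1.43  0.45  1.77 -0.53] grasp [ 0.5303 -0.2083  0.2589] open 0.0927 F [ 0.1 -1.6 -0.9]
shift mm (tool axes, before turn) [-151.5    1.    95.2] turn deg [ 0.21 -0.22 -0.75]
```

>>> drive_tool(moves=[93,-30.3,0.2,10.8,0,0,-0.7,93,-30.3,0.2,10.8,0,0,0,93,-30.3,0.2,10.8,0,0,0,93,-30.3,0.2,10.8,0,0,0,93,0,0,0,0,0,0])

```text
t: 2.95
tool_pos: [0.5014, -0.3739, 0.3022]
orientation: [-2.104, -1.771, -0.562]
force: [-0.2, 0.9, 0.4]
opening: 0.0931
gripper_force: 0.0
```

Run:
```python
from h import *
go([.515,-.2905,.1],80.3,30)
```

```text
t 2.95 q [-0.84  0.41  1.39  0.4   1.67 -0.7 ] grasp [ 0.5155 -0.2916  0.1573] open 0.0931 F [-0.2  0.9  0.4]
shift mm (tool axes, before turn) [-27.9  -0.6  50.1] turn deg [ 0.01  0.07 -0.12]
```

>>> drive_tool(moves=[93,-7,-0.1,12.5,0,0,0,93,-7,-0.1,12.5,0,0,0,93,-7,-0.1,12.5,0,0,0,93,-7,-0.1,12.5,0,0,0,93,0,0,0,0,0,0])

```text
t: 3.45
tool_pos: [0.502, -0.3713, 0.2465]
orientation: [-2.099, -1.774, -0.567]
force: [-0.7, 0.1, 0.2]
opening: 0.0926
gripper_force: 0.0
```

>>> drive_tool(moves=[44,0,0,0,0,0,0,44,0,0,0,0,0,0,44,0,0,0,0,0,0,44,0,0,0,0,0,0,44,0,0,0,0,0,0,44,0,0,0,0,0,0,44,0,0,0,0,0,0])

```text
t: 4.15
tool_pos: [0.5025, -0.3725, 0.2496]
orientation: [-2.102, -1.777, -0.569]
force: [-2.3, 0.0, 1.5]
opening: 0.0499
gripper_force: 39.7
```

Run:
```python
from h import *
s=robot.read_state();print(s['gripper_force'])
go([.515,-.2905,.25],80.3,30)
```

```text
39.650757908821106
t 4.15 q [-0.84  0.47  1.43  0.41  1.59 -0.74] grasp [ 0.5175 -0.2902  0.1047] open 0.0499 F [-2.3  0.   1.5]
shift mm (tool axes, before turn) [  72.    -0.6 -126.2] turn deg [0.29 0.   0.21]
```

>>> drive_tool(moves=[44,3,0,-5.2,0,0,0,44,5,0,-8.7,0,0,0,44,10,0,-17.3,0,0,0,44,10,0,-17.3,0,0,0,44,15,0,-26,0,0,0,44,15,0,-26,0,0,0,44,15,0,-26,0,0,0,44,0,0,0,0,0,0], grip_force=55)

```text
t: 4.95
tool_pos: [0.5024, -0.3729, 0.4031]
orientation: [-2.107, -1.786, -0.572]
force: [0.6, -0.4, -2.2]
opening: 0.0502
gripper_force: 54.5
```

Run:
```python
from h import *
c=shot('side'); cv2.imwrite('pics/s2.png',cv2.resize(c['color'][80:330,220:500,::-1],None,fx=2,fy=2))
go([.46,-.06,.25],80.3,30)
```

```text
t 5.0 q [-0.84  0.34  1.3   0.42  1.81 -0.64] grasp [ 0.5177 -0.2912  0.2547] open 0.0498 F [-1.3 -0.7 -2.6]
shift mm (tool axes, before turn) [187.  -94.1 111.4] turn deg [0.57 0.25 0.37]
```

View pics/s2.png

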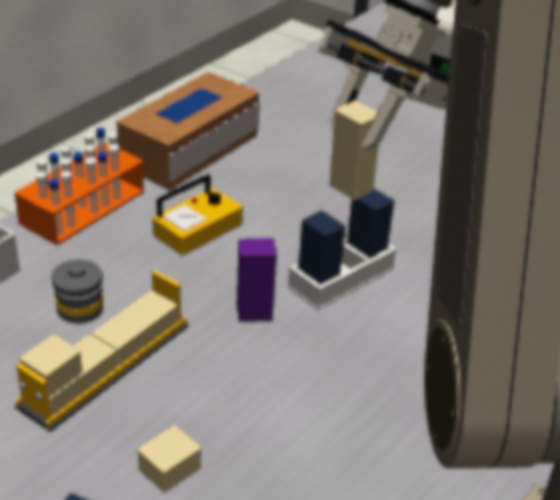

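The picture shows the brick held upright at (355,150), clear of the stand. Both slates are still in place. Next I carry it to open bench.

>>> drive_tool(moves=[44,26,-13.5,14,0,0,0,44,26,-13.5,14,0,0,0,44,26,-13.5,14,0,0,0,44,26,-13.5,14,0,0,0,44,26,-13.5,14,0,0,0,44,26,-13.5,14,0,0,0,44,26,-13.5,14,0,0,0,44,0,0,0,0,0,0])

```text
t: 5.8
tool_pos: [0.4421, -0.1498, 0.3999]
orientation: [-2.098, -1.778, -0.568]
force: [0.3, -0.4, -2.3]
opening: 0.0501
gripper_force: 54.6
```

>>> drive_tool(moves=[44,15,0,0,0,-7.5,0,44,15,0,0,0,-7.5,0,44,15,0,0,0,-7.5,0,44,15,0,0,0,-7.5,0,44,15,0,0,0,-7.5,0,44,15,0,0,0,-7.5,0,44,15,0,0,0,-7.5,0,44,15,0,0,0,-7.5,0])

```text
t: 6.6
tool_pos: [0.4626, -0.0394, 0.4083]
orientation: [2.096, 1.767, -0.561]
force: [0.3, -0.2, -3.6]
opening: 0.0496
gripper_force: 54.6
```

Run:
```python
from h import *
go([.4565,-.052,.2],80.3,-60)
```

```text
t 6.6 q [ 0.01 -0.19  1.84 -0.52  1.58  0.2 ] grasp [ 0.4494 -0.1228  0.2638] open 0.0496 F [ 0.3 -0.2 -3.6]
shift mm (tool axes, before turn) [176.4  -4.6  41.3] turn deg [  0.32 -29.72  -0.24]
```

>>> drive_tool(moves=[44,15,0,0,0,-7.5,0,44,15,0,0,0,-7.5,0,44,15,0,0,0,-7.5,0,44,15,0,0,0,-7.2,0,44,0,0,0,0,0,0])

```text
t: 7.1
tool_pos: [0.4695, 0.0049, 0.3652]
orientation: [1.736, 1.47, -1.003]
force: [-0.2, -0.4, -3.7]
opening: 0.0503
gripper_force: 54.6
```

Run:
```python
from h import *
go([.4565,-.052,.1],80.3,-60)
```

```text
t 7.1 q [ 0.23  0.04  1.84 -0.94  1.74  0.47] grasp [ 0.4453 -0.1378  0.2813] open 0.0503 F [-0.2 -0.4 -3.7]
shift mm (tool axes, before turn) [200.5  -2.6  16. ] turn deg [ 0.07 -0.07  0.19]
```

>>> drive_tool(moves=[44,40,-0.5,3,0,0,0,44,40,-0.5,3,0,0,0,44,40,-0.5,3,0,0,0,44,40,-0.5,3,0,0,0,44,30,-0.5,3,0,0,0,44,0,0,0,0,0,0])

```text
t: 7.7
tool_pos: [0.4815, 0.0859, 0.1942]
orientation: [1.743, 1.471, -0.999]
force: [-0.6, 0.2, -2.1]
opening: 0.0501
gripper_force: 54.6
```

Run:
```python
from h import *
go([.4565,-.052,.03],80.3,-60)
c=shot('side'); cv2.imwrite('pics/s3.png',cv2.resize(c['color'][180:380,220:440,::-1],None,fx=3,fy=3))
```

```text
t 7.7 q [ 0.36  0.4   1.77 -0.84  1.64  0.78] grasp [ 0.4572 -0.0563  0.1095] open 0.0501 F [-0.6  0.2 -2.1]
shift mm (tool axes, before turn) [71.8 -1.4 36.7] turn deg [-0.02 -0.42  0.04]
```

View pics/s3.png

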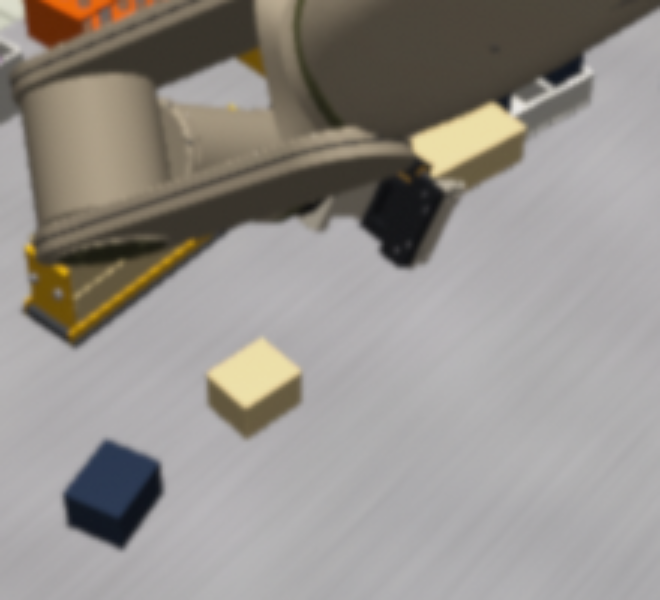

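The held brick is level at (470,140). The wrist link at (100,200) hangs near the wall end, so I check its clearance before lowering.

Run:
```python
from h import *
c=dict(np.load('pics/side.npz'))
for u,v in [(45,240),(100,255),(150,240),(90,180),(250,220),(380,165),(320,215),(405,260)]:
    print(u,v,w(c,220+u/3,180+v/3).round(3))
# brick top flatness
P=np.array([w(c,220+u/3,180+v/3) for u,v in[(440,160),(470,160),(500,130),(515,125),(480,120),(430,145)]]);print(P.round(3))
```

```text
45 240 [0.484 0.318 0.278]
100 255 [0.469 0.287 0.252]
150 240 [0.439 0.269 0.271]
90 180 [0.475 0.283 0.311]
250 220 [0.393 0.222 0.283]
380 165 [0.3   0.21  0.372]
320 215 [0.441 0.093 0.172]
405 260 [0.38  0.065 0.143]
[[ 0.441 -0.063  0.128]
 [ 0.425 -0.084  0.123]
 [ 0.427 -0.13   0.127]
 [ 0.421 -0.143  0.127]
 [ 0.445 -0.125  0.131]
 [ 0.459 -0.073  0.128]]
```

>>> drive_tool(moves=[44,13,0,7.5,0,0,0,44,13,0,7.5,0,0,0,44,13,0,7.5,0,0,0,44,13,0,7.5,0,0,0,44,13,0,7.5,0,0,0,44,5,0,3,0,0,0,44,0,0,0,0,0,0,44,0,0,0,0,0,0])

```text
t: 8.55
tool_pos: [0.4835, 0.0861, 0.1174]
orientation: [1.743, 1.465, -0.993]
force: [0.7, 0.6, -3.1]
opening: 0.0499
gripper_force: 54.6
```

Run:
```python
from h import *
go([.4565,-.052,.0225],80.3,-60)
```

```text
t 8.55 q [ 0.36  0.56  1.74 -0.84  1.56  0.88] grasp [ 0.4597 -0.0564  0.033 ] open 0.0499 F [ 0.7  0.6 -3.1]
shift mm (tool axes, before turn) [11.9 -3.4  2. ] turn deg [ 0.21 -0.32 -0.33]
```

>>> drive_tool(moves=[44,2.6,0,1.5,0,0,0,44,2.6,0,1.5,0,0,0,44,1.7,0,1,0,0,0,44,0,0,0,0,0,0])

```text
t: 8.95
tool_pos: [0.4831, 0.0862, 0.1087]
orientation: [1.742, 1.465, -0.994]
force: [0.7, -0.2, -3.4]
opening: 0.0501
gripper_force: 54.6
```

>>> drive_tool(moves=[44,1.7,0,1,0,0,0,44,0,0,0,0,0,0])

```text
t: 9.15
tool_pos: [0.4831, 0.0862, 0.1067]
orientation: [1.742, 1.465, -0.994]
force: [-0.6, 0.1, -2.4]
opening: 0.0503
gripper_force: 54.6
```

>>> drive_tool(moves=[44,1.3,0,0.75,0,0,0,44,0,0,0,0,0,0])

```text
t: 9.35
tool_pos: [0.4831, 0.0862, 0.1053]
orientation: [1.742, 1.465, -0.994]
force: [0.2, 0.1, -2.0]
opening: 0.05
gripper_force: 54.6
```

>>> drive_tool(moves=[44,1,0,0.5,0,0,0,44,0,0,0,0,0,0])

```text
t: 9.55
tool_pos: [0.4833, 0.0864, 0.1047]
orientation: [1.741, 1.464, -0.994]
force: [-1.9, 1.2, 2.6]
opening: 0.05
gripper_force: 54.6
```

>>> drive_tool(moves=[44,1,0,0.5,0,0,0,44,0,0,0,0,0,0])

```text
t: 9.75
tool_pos: [0.4834, 0.0865, 0.1044]
orientation: [1.741, 1.463, -0.995]
force: [-2.8, 3.5, 10.5]
opening: 0.0497
gripper_force: 54.5
```

Contact is made, so I release gently and back off.

>>> drive_tool(moves=[50,-0.5,0,-0.3,0,0,0,52,0,0,0,0,0,0,56,0,0,0,0,0,0,75,0,0,0,0,0,0,93,0,0,0,0,0,0,93,0,0,0,0,0,0,93,0,0,0,0,0,0], grip_force=10)

```text
t: 10.45
tool_pos: [0.4832, 0.0864, 0.1037]
orientation: [1.742, 1.465, -0.994]
force: [-0.5, 1.6, 0.2]
opening: 0.0831
gripper_force: 0.0
```

>>> drive_tool(moves=[93,-5,0,-15,0,0,0,93,-10,0,-30,0,0,0,93,-15,0,-40,0,0,0,93,-15,0,-40,0,0,0,93,-30,0,0,0,7.5,0,93,-30,0,0,0,7.5,0,93,-30,0,0,0,7.5,0,93,-30,0,0,0,7.5,0])

```text
t: 11.25
tool_pos: [0.4833, 0.0936, 0.2972]
orientation: [2.104, 1.776, -0.542]
force: [0.6, -0.6, -1.3]
opening: 0.0931
gripper_force: 0.0
```

Run:
```python
from h import *
go([.46,-.06,.26],80.3,0)
```

```text
t 11.25 q [ 0.26  0.05  1.82 -0.47  1.5   0.52] grasp [0.471  0.0125 0.1514] open 0.0931 F [ 0.6 -0.6 -1.3]
shift mm (tool axes, before turn) [-199.1    3.6  -37.3] turn deg [ 0.56 29.35  0.04]
```

>>> drive_tool(moves=[93,-20,0.5,-15,0,7.4,0,93,-25,0.5,-15,0,7.4,0,93,-30,0.5,-15,0,7.4,0,93,-35,0.5,-15,0,7.2,0,93,-40,0,-5,0,0,0,93,0,0,0,0,0,0])

```text
t: 11.85
tool_pos: [0.4631, -0.0341, 0.3906]
orientation: [2.395, 2.014, 0.003]
force: [0.1, -0.1, 0.5]
opening: 0.0931
gripper_force: 0.0
```

Run:
```python
from h import *
c=shot('wrist'); cv2.imwrite('pics/w2.png',c['color'][:,:,::-1])
go([.45,-.09,.24],80.3,0)
```

```text
t 11.9 q [-0.18 -0.24  1.87 -0.01  1.5  -0.01] grasp [ 0.4645 -0.0334  0.2222] open 0.093 F [-0.3  0.6  0.2]
shift mm (tool axes, before turn) [-59.2  -3.1 -17.5] turn deg [ 0.49  0.31 -0.15]
```

View pics/w2.png

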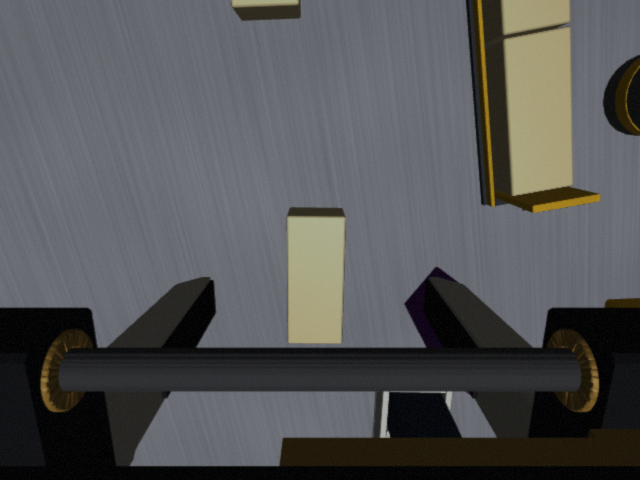

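The brick lies flat, its top corners at (288,215), (345,215), (342,343) and (289,343). The first-course right brick has corners at (503,38), (571,26), (573,184) and (512,195).

Run:
```python
from h import *
c=dict(np.load('pics/wrist.npz'))
ang=lambda a:np.degrees(np.arctan2(a[1],a[0])).round(2)
for n,q,z in[('brick',[(288,215),(345,215),(342,343),(289,343)],.04),('base_r',[(503,38),(571,26),(573,184),(512,195)],.046)]:
    p=np.array([w(c,u,v,z=z) for u,v in q]); print(n,p.round(4).tolist(),p.mean(0).round(4),ang(p[1]-p[2]),ang(p[0]-p[3]),ang(p[1]-p[0]),ang(p[2]-p[3]))
print(w(c,316,280).round(4),w(c,540,100).round(4))
p=w(c,316,280,z=.04)
go([.45,-.09,.05],80.3,0)
```

```text
brick [[0.441, -0.0309, 0.04], [0.4882, -0.0392, 0.04], [0.4668, -0.1574, 0.04], [0.4189, -0.1488, 0.04]] [ 0.4537 -0.0941  0.04  ] 79.77 79.38 -10.02 -10.24
base_r [[0.624, 0.074, 0.046], [0.6739, 0.0736, 0.046], [0.6746, -0.0447, 0.046], [0.6251, -0.0451, 0.046]] [0.6494 0.0144 0.046 ] 90.34 90.56 -0.48 0.5
[ 0.4542 -0.0917  0.0418] [0.6495 0.0254 0.0467]
t 11.9 q [-0.18 -0.24  1.87 -0.01  1.5  -0.01] grasp [ 0.4645 -0.0334  0.2222] open 0.093 F [-0.3  0.6  0.2]
shift mm (tool axes, before turn) [-58.2  -4.7 172.5] turn deg [ 0.49  0.31 -0.15]
```

>>> drive_tool(moves=[93,-31,0,20,0.5,0.3,0.5,93,-31,0,40,0,0,0,93,0,0,40,0,0,0,93,0,0,40,0,0,0,93,0,0,30,0,0,0,93,0,0,15,0,0,0,93,0,0,5,0,0,0,93,0,0,0,0,0,0])

```text
t: 12.7
tool_pos: [0.4526, -0.0903, 0.1979]
orientation: [-2.405, -2.016, 0.004]
force: [-0.3, -0.4, 0.4]
opening: 0.0927
gripper_force: 0.0
```

Run:
```python
from h import *
go([.454,-.094,.025],79.8,0)
```

```text
t 12.7 q [-0.31 -0.03  2.05 -0.    1.12 -0.13] grasp [ 0.4519 -0.0901  0.0306] open 0.0927 F [-0.3 -0.4  0.4]
shift mm (tool axes, before turn) [-3.4  2.1  5.6] turn deg [-0.25 -0.02  0.14]
```

>>> drive_tool(moves=[93,-3.4,2,4.5,0,0,0,60,0,0,0,0,0,0,52,0,0,0,0,0,0,44,0,0,0,0,0,0,44,0,0,0,0,0,0,44,0,0,0,0,0,0,44,0,0,0,0,0,0,44,0,0,0,0,0,0], grip_force=30)

```text
t: 13.5
tool_pos: [0.456, -0.0955, 0.1971]
orientation: [2.407, 2.015, 0.002]
force: [-2.6, 1.5, 10.5]
opening: 0.0499
gripper_force: 30.0
```

>>> drive_tool(moves=[44,0,0,-5,0,0,0,44,0,0,-15,0,0,0,44,0,0,-30,0,0,0,44,0,0,-40,0,0,0,44,0,0,-40,0,0,0,44,0,0,-40,0,0,-5,44,0,0,0,0,0,-5,44,0,0,0,0,0,0], grip_force=45)

```text
t: 14.3
tool_pos: [0.4548, -0.0953, 0.3661]
orientation: [2.222, 2.219, 0.0]
force: [-0.2, -0.8, -3.2]
opening: 0.0494
gripper_force: 45.0
```

Run:
```python
from h import *
go([.65,.07,.17],90.3,0)
```

```text
t 14.3 q [-0.32 -0.22  1.9  -0.    1.46 -0.32] grasp [ 0.455  -0.0954  0.1988] open 0.0494 F [-0.2 -0.8 -3.2]
shift mm (tool axes, before turn) [165.6 194.9  28.9] turn deg [ 0.07  0.05 -0.38]
```

>>> drive_tool(moves=[44,25,28,0,0,0,-0.4,44,25,28,0,0,0,0,44,25,28,0,0,0,0,44,25,28,0,0,0,0,44,25,28,0,0,0,0,44,20,28,0,0,0,0,44,12,27,0,0,0,0,44,0,0,0,0,0,0])

```text
t: 15.1
tool_pos: [0.6504, 0.0642, 0.3604]
orientation: [-2.214, -2.222, 0.006]
force: [-1.3, 0.6, -2.6]
opening: 0.0495
gripper_force: 45.0
```

Run:
```python
from h import *
c=shot('wrist'); cv2.imwrite('pics/w3.png',c['color'][:,:,::-1])
go([.65,.07,.17],90.3,0)
```

```text
t 15.15 q [0.02 0.3  1.38 0.   1.47 0.02] grasp [0.6482 0.0634 0.1934] open 0.0499 F [-0.6 -0.3 -1.9]
shift mm (tool axes, before turn) [ 6.7  0.8 23.4] turn deg [-0.38 -0.02 -0.13]
```

View pics/w3.png

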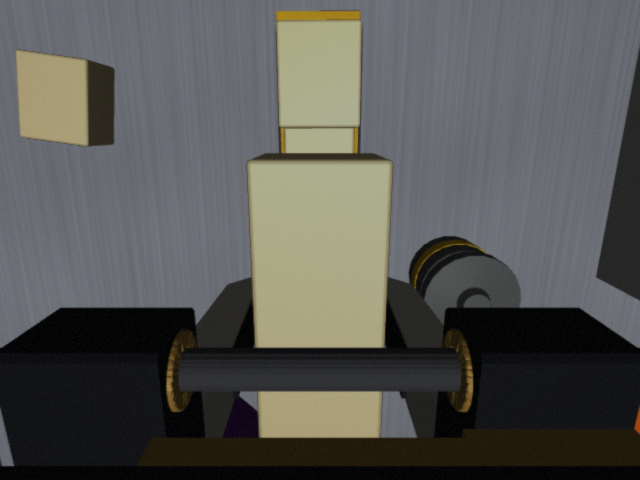

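The wrist view shows the laid half's top at (278,22), (361,22), (360,127) and (279,126). The held brick is square ahead, its end edge at (248,162)–(391,162).

Run:
```python
from h import *
c=dict(np.load('pics/wrist.npz'))
ang=lambda a:np.degrees(np.arctan2(a[1],a[0])).round(2)
p=np.array([w(c,u,v,z=.086) for u,v in [(278,22),(361,22),(360,127),(279,126)]]);print('laid',p.round(4).tolist(),p.mean(0).round(4),ang(p[1]-p[2]),ang(p[0]-p[3]),ang(p[1]-p[0]))
d=np.median(c['depth'][180:330,300:340]);print('held top z',[w(c,320,v).round(4).tolist() for v in(180,250,320,410)])
print('laid z',w(c,320,60),w(c,320,110))
p=np.array([w(c,u,v,z=.203) for u,v in [(248,162),(391,162),(381,434),(258,434)]]);print('held',p.round(4).tolist(),ang(p[1]-p[2]),ang(p[0]-p[3]),ang(p[1]-p[0]))
# first course strip visible between: rims/edges
p=np.array([w(c,u,v,z=.046) for u,v in [(285,140),(354,140)]]);print('base',p.round(4).tolist())
```

```text
laid [[0.6248, 0.1949, 0.086], [0.6725, 0.195, 0.086], [0.6736, 0.1369, 0.086], [0.6241, 0.1373, 0.086]] [0.6487 0.166  0.086 ] 91.1 89.28 0.1
held top z [[0.6496, 0.1186, 0.2041], [0.6497, 0.0936, 0.2039], [0.6498, 0.0667, 0.2047], [0.65, 0.027, 0.204]]
laid z [0.64900806 0.17437922 0.08835287] [0.64909942 0.14668993 0.08639613]
held [[0.6252, 0.1244, 0.203], [0.6737, 0.1246, 0.203], [0.6749, 0.015, 0.203], [0.6246, 0.0146, 0.203]] 90.66 89.71 0.2
base [[0.624, 0.128, 0.046], [0.6732, 0.1282, 0.046]]
```

>>> drive_tool(moves=[44,3,-0.5,10,-0.2,0,0,44,3,0,20,0,0,0,44,0,0,20,0,0,0,44,0,0,20,0,0,0,44,0,0,20,0,0,0,44,0,0,12,0,0,0,44,0,0,6,0,0,0,44,0,0,0,0,0,0])

```text
t: 15.95
tool_pos: [0.6478, 0.0682, 0.2545]
orientation: [-2.217, -2.225, 0.0]
force: [-0.1, -0.5, -2.9]
opening: 0.0495
gripper_force: 45.0
```

Run:
```python
from h import *
c=shot('wrist'); cv2.imwrite('pics/w4.png',c['color'][:,:,::-1])
go([.65,.07,.0757],90.3,0)
for v in(180,250,320): print(w(c,320,v).round(4))
```

```text
t 16.0 q [0.03 0.38 1.48 0.   1.29 0.02] grasp [0.6485 0.0683 0.0884] open 0.0496 F [-0.8 -0.2 -2. ]
shift mm (tool axes, before turn) [ 1.8  1.6 12.7] turn deg [ 0.06 -0.03 -0.1 ]
[0.6479 0.1224 0.0981]
[0.648  0.0983 0.1009]
[0.6481 0.0709 0.0995]
```

View pics/w4.png

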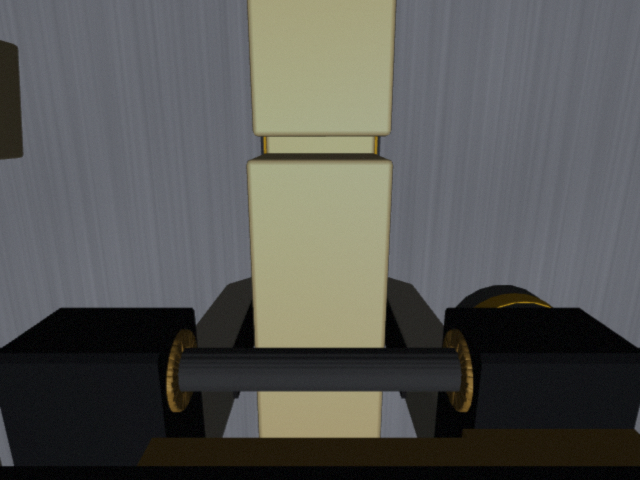

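The laid half's near edge is (254,134)–(391,133) and the held brick's end is (248,162)–(391,161). The held brick sits about 1 mm toward −x and needs roughly 12 mm of descent.

Run:
```python
from h import *
c=dict(np.load('pics/wrist.npz'))
for uv,z in[((254,134),.086),((391,133),.086),((248,162),.0995),((391,161),.0995),((265,145),.046),((376,145),.046)]: print(uv,w(c,*uv,z=z).round(4))
```

```text
(254, 134) [0.6241 0.1373 0.086 ]
(391, 133) [0.6734 0.1379 0.086 ]
(248, 162) [0.6239 0.1284 0.0995]
(391, 161) [0.6715 0.1289 0.0995]
(265, 145) [0.6227 0.1321 0.046 ]
(376, 145) [0.6737 0.1322 0.046 ]
```

>>> drive_tool(moves=[44,0,0.9,4,0,0,0,44,0,0,4,0,0,0,44,0,0,2,0,0,0,44,0,0,0,0,0,0])

```text
t: 16.4
tool_pos: [0.6493, 0.0684, 0.2451]
orientation: [-2.217, -2.226, -0.001]
force: [-0.4, -0.4, -3.1]
opening: 0.0497
gripper_force: 45.0
```

>>> drive_tool(moves=[44,0,0,1,0,0,0,44,0,0,0,0,0,0])

```text
t: 16.6
tool_pos: [0.6494, 0.0684, 0.2444]
orientation: [2.217, 2.226, 0.002]
force: [-0.3, 0.2, -1.6]
opening: 0.0499
gripper_force: 45.0
```

>>> drive_tool(moves=[44,0,0,1,0,0,0,44,0,0,0,0,0,0])

```text
t: 16.8
tool_pos: [0.6494, 0.0684, 0.2434]
orientation: [2.217, 2.226, 0.001]
force: [-0.5, -0.2, -2.7]
opening: 0.0499
gripper_force: 45.0
```

>>> drive_tool(moves=[44,3,0,0,0,0,0,44,3,0,0,0,0,0,44,1,0,0,0,0,0,44,0,0,0,0,0,0])

```text
t: 17.2
tool_pos: [0.6494, 0.0757, 0.2435]
orientation: [2.216, 2.226, 0.002]
force: [-0.2, 0.2, -2.0]
opening: 0.0497
gripper_force: 45.0
```

>>> drive_tool(moves=[44,1,0,0,0,0,0,44,0,0,0,0,0,0])

```text
t: 17.4
tool_pos: [0.6494, 0.076, 0.2435]
orientation: [2.216, 2.225, 0.001]
force: [-0.4, -3.9, -1.5]
opening: 0.0499
gripper_force: 45.0
```

>>> drive_tool(moves=[44,1,0,0,0,0,0,44,0,0,0,0,0,0])

```text
t: 17.6
tool_pos: [0.6495, 0.0763, 0.2436]
orientation: [2.216, 2.224, -0.001]
force: [0.3, -7.1, -0.6]
opening: 0.0499
gripper_force: 45.0
```

>>> drive_tool(moves=[44,0,0,0.7,0,0,0,44,0,0,0,0,0,0])

```text
t: 17.8
tool_pos: [0.6496, 0.0762, 0.2431]
orientation: [2.216, 2.224, -0.0]
force: [-0.4, -7.6, -1.2]
opening: 0.0497
gripper_force: 45.0
```

>>> drive_tool(moves=[44,0,0,0.7,0,0,0,44,0,0,0,0,0,0])

```text
t: 18.0
tool_pos: [0.6496, 0.0762, 0.2431]
orientation: [2.216, 2.224, 0.0]
force: [-2.7, -7.8, 3.9]
opening: 0.0495
gripper_force: 45.0
```

>>> drive_tool(moves=[44,0,0,0.7,0,0,0,44,0,0,0,0,0,0])

```text
t: 18.2
tool_pos: [0.6496, 0.0763, 0.2431]
orientation: [2.216, 2.224, 0.0]
force: [-6.7, -8.1, 8.3]
opening: 0.05
gripper_force: 45.0
```

Seated and tight. I release and rise.

>>> drive_tool(moves=[50,0,0,-0.6,0,0,0,52,0,0,0,0,0,0,58,0,0,0,0,0,0,90,0,0,0,0,0,0,90,0,0,0,0,0,0,90,0,0,0,0,0,0,90,0,0,0,0,0,0], grip_force=10)

```text
t: 18.9
tool_pos: [0.6494, 0.0775, 0.2419]
orientation: [2.217, 2.226, 0.002]
force: [-0.3, -0.1, 0.5]
opening: 0.0858
gripper_force: 0.0
```

>>> drive_tool(moves=[90,0,0,-10,0,0,0,90,0,0,-20,0,0,0,90,0,0,-30,0,0,0,90,0,0,-40,0,0,0,90,-10,0,-30,0,0,0,90,-30,0,0,0,0,0,90,-20,0,0,0,0,0,90,0,0,0,0,0,0])

```text
t: 19.7
tool_pos: [0.6496, 0.015, 0.3733]
orientation: [2.218, 2.222, 0.002]
force: [-0.1, -0.2, 0.4]
opening: 0.09
gripper_force: 0.0
```

Run:
```python
from h import *
c=shot('wrist'); cv2.imwrite('pics/w5.png',c['color'][:,:,::-1])
go([.46,.157,.2],83,0)
t=dict(np.load('pics/top.npz'))
```

```text
t 19.75 q [-0.05  0.28  1.38  0.    1.48 -0.06] grasp [0.6498 0.0164 0.2055] open 0.09 F [-0.5  0.   1.3]
shift mm (tool axes, before turn) [ 141.1 -189.2    5.3] turn deg [ 0.1  -0.03  7.12]
```

View pics/w5.png

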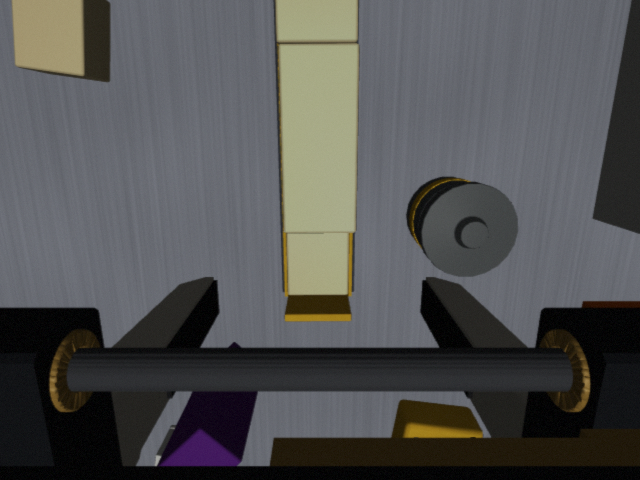

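The full brick is laid flat and tight, with the seam at row 43, its free end at row 232 and the end plate's inner edge near row 296. From here I work by numbers only. Next I measure the gap and go look over the closer.

Run:
```python
from h import *
c=dict(np.load('pics/wrist.npz'))
col=c['color'][:,300:340].astype(float).mean(1)
for v in list(range(36,50,1))+list(range(226,240))+list(range(288,304)): print(v,col[v].round().astype(int).tolist(),end='; ')
print()
for n,u,v,z in[('seam',320,43,.086),('brick-y',320,232,.086),('plate in',320,296,.078),('plate out',320,317,.078),('L0',278,60,.086),('R0',358,60,.086),('L1',283,220,.086),('R1',356,220,.086)]: print(n,w(c,u,v,z=z).round(4))
```

```text
36 [166, 169, 133]; 37 [166, 169, 133]; 38 [165, 167, 131]; 39 [156, 156, 121]; 40 [144, 139, 105]; 41 [126, 117, 87]; 42 [89, 82, 60]; 43 [91, 84, 62]; 44 [136, 131, 99]; 45 [156, 155, 120]; 46 [165, 168, 131]; 47 [166, 169, 132]; 48 [166, 168, 132]; 49 [166, 169, 132]; 226 [168, 171, 137]; 227 [168, 170, 136]; 228 [168, 171, 137]; 229 [168, 171, 136]; 230 [166, 168, 134]; 231 [157, 156, 122]; 232 [144, 140, 107]; 233 [146, 146, 115]; 234 [166, 166, 132]; 235 [168, 169, 134]; 236 [168, 169, 134]; 237 [168, 168, 134]; 238 [168, 169, 134]; 239 [168, 169, 134]; 288 [168, 167, 128]; 289 [167, 167, 128]; 290 [168, 166, 128]; 291 [168, 167, 128]; 292 [168, 167, 128]; 293 [164, 163, 125]; 294 [136, 130, 96]; 295 [64, 53, 28]; 296 [48, 37, 7]; 297 [48, 36, 7]; 298 [48, 36, 7]; 299 [48, 36, 7]; 300 [48, 36, 6]; 301 [47, 36, 6]; 302 [48, 36, 7]; 303 [48, 37, 7]; 
seam [0.6507 0.1367 0.086 ]
brick-y [0.651  0.0177 0.086 ]
plate in [ 0.6511 -0.0331  0.078 ]
plate out [ 0.6511 -0.0501  0.078 ]
L0 [0.6249 0.127  0.086 ]
R0 [0.6742 0.1271 0.086 ]
L1 [0.6257 0.0261 0.086 ]
R1 [0.6755 0.0261 0.086 ]
```

>>> drive_tool(moves=[90,14,-25,0,0,0,3.5,90,15,-25,0,0,0,3.5,90,15,-25,0,0,0,0,90,15,-25,0,0,0,0,90,15,-25,0,0,0,0,90,15,-25,0,0,0,0,90,15,-30,0,0,0,0,90,0,0,0,0,0,0])

```text
t: 20.55
tool_pos: [0.4775, 0.14, 0.3719]
orientation: [-2.344, -2.089, -0.001]
force: [-0.4, -0.2, -0.0]
opening: 0.09
gripper_force: 0.0
```

```bash
cat > cl.py <<'E'
from h import *
c=shot('wrist')
hsv=cv2.cvtColor(c['color'],cv2.COLOR_RGB2HSV)
K=np.linalg.inv(c['mtx']);v,u=np.mgrid[:480,:640]
P=(np.stack([u,v,np.ones_like(u)],-1)@K.T)*c['depth'][...,None]; P=(P-c['t'])@c['R']
m=(hsv[...,0]>18)&(hsv[...,0]<34)&(hsv[...,1]>40)&(abs(P[...,2]-.04)<.008)&(P[...,0]<.56)
r=cv2.minAreaRect(np.argwhere(m)[:,::-1].astype(np.float32)); b=cv2.boxPoints(r)
p=np.array([w(c,a,d,z=.04) for a,d in b]); print(m.sum(),b.round(1).tolist(),p.round(4).tolist(),p.mean(0).round(4),P[m].mean(0).round(4))
print(cv2.minAreaRect((P[m][:,:2]*1000).astype(np.float32)))
go([p.mean(0)[0],p.mean(0)[1],.03],83,0)
E
python3 cl.py
```

```text
4375 [[259.29998779296875, 241.1999969482422], [261.1000061035156, 165.5], [325.1000061035156, 167.0], [323.3999938964844, 242.6999969482422]] [[0.4278, 0.1301, 0.04], [0.4384, 0.1896, 0.04], [0.4871, 0.1828, 0.04], [0.479, 0.123, 0.04]] [0.4581 0.1564 0.04  ] [0.4574 0.1562 0.0411]
((458.3782958984375, 155.92425537109375), (60.073184967041016, 49.69920349121094), 82.22290802001953)
t 20.6 q [ 0.18 -0.13  1.81  0.    1.46  0.29] grasp [0.479  0.1393 0.2049] open 0.09 F [ 0.3  0.4 -0. ]
shift mm (tool axes, before turn) [ 14.6 -22.7 174.9] turn deg [ 0.06 -0.07  0.4 ]
```

>>> drive_tool(moves=[90,7.3,-11.4,10,0,0,1.1,90,7.3,-11.3,30,0,0,0,90,0,0,40,0,0,0,90,0,0,40,0,0,0,90,0,0,30,0,0,0,90,0,0,18,0,0,0,90,0,0,6,0,0,0,90,0,0,0,0,0,0])

```text
t: 21.4
tool_pos: [0.4597, 0.1548, 0.1973]
orientation: [-2.368, -2.063, 0.0]
force: [-0.0, 0.4, 0.1]
opening: 0.09
gripper_force: 0.0
```

Run:
```python
from h import *
go([.458,.1562,.027],82.3,0)
```

```text
t 21.4 q [0.22 0.03 1.99 0.   1.12 0.36] grasp [0.4596 0.1548 0.03  ] open 0.09 F [-0.   0.4  0.1]
shift mm (tool axes, before turn) [ 1.2 -1.9  3. ] turn deg [-0.03 -0.   -0.17]
```

>>> drive_tool(moves=[90,1.2,-1.5,0,0,0,0,70,0,0,0,0,0,0,55,0,0,0,0,0,0,44,0,0,0,0,0,0,44,0,0,0,0,0,0,44,0,0,0,0,0,0,44,0,0,0,0,0,0,44,0,0,0,0,0,0], grip_force=25)

```text
t: 22.2
tool_pos: [0.4583, 0.1563, 0.1979]
orientation: [2.368, 2.064, 0.002]
force: [-0.8, -0.2, 0.8]
opening: 0.0499
gripper_force: 25.0
```

Run:
```python
from h import *
go([.6495,-.02,.2],90.3,0)
```

```text
t 22.2 q [0.22 0.03 1.99 0.   1.12 0.36] grasp [0.4585 0.1564 0.0306] open 0.0499 F [-0.8 -0.2  0.8]
shift mm (tool axes, before turn) [-148.3  213.7 -169.3] turn deg [ 0.05 -0.03 -8.17]
```

>>> drive_tool(moves=[44,0,0,-5,0,0,0,44,0,0,-20,0,0,0,44,0,0,-40,0,0,0,44,0,0,-45,0,0,0,44,0,0,-45,0,0,-4,44,0,0,-15,0,0,-4.2,44,0,0,0,0,0,0], grip_force=35)

```text
t: 22.9
tool_pos: [0.459, 0.1564, 0.3716]
orientation: [2.211, 2.227, 0.01]
force: [-0.0, -0.2, -2.0]
opening: 0.0502
gripper_force: 35.0
```

>>> drive_tool(moves=[44,-20,22,0,0,0,0,44,-25,28,0,0,0,0,44,-25,28,0,0,0,0,44,-25,28,0,0,0,0,44,-25,28,0,0,0,0,44,-25,28,0,0,0,0,44,-25,28,0,0,0,0,44,0,0,0,0,0,0])

```text
t: 23.7
tool_pos: [0.6505, -0.016, 0.3638]
orientation: [-2.22, -2.22, 0.004]
force: [-0.7, 0.4, -1.5]
opening: 0.0497
gripper_force: 35.0
```

```bash
cat > ed.py <<'E'
from h import *
c=shot('wrist'); go([.6495,-.0155,.0763],90.3,0)
g=cv2.cvtColor(c['color'],cv2.COLOR_RGB2GRAY).astype(float)
d=c['depth']
K=np.linalg.inv(c['mtx']);v,u=np.mgrid[:480,:640]
P=(np.stack([u,v,np.ones_like(u)],-1)@K.T)*d[...,None]; P=(P-c['t'])@c['R']
for r in range(0,340,10): print(r,P[r,320].round(4).tolist(),int(g[r,320]),end=' | ')
print()
hsv=cv2.cvtColor(c['color'],cv2.COLOR_RGB2HSV)
for r in range(10,340,30):
    row=abs(np.diff(cv2.GaussianBlur(g[r-3:r+4].mean(0)[None],(3,1),0)[0])); pk=[i for i in range(200,440) if row[i]>8 and row[i]==row[i-4:i+5].max()]
    print(r,[(i,int(row[i])) for i in pk])
colp=abs(np.diff(g[:,305:335].mean(1))); print([(i,int(colp[i])) for i in range(2,345) if colp[i]>5 and colp[i]==colp[max(0,i-2):i+3].max()])
E
python3 ed.py
```

```text
t 23.75 q [-0.1   0.29  1.39  0.    1.47 -0.1 ] grasp [ 0.6488 -0.0144  0.1968] open 0.0501 F [ 0.  -0.5 -1.1]
shift mm (tool axes, before turn) [ -1.1   0.5 120.5] turn deg [-0.23 -0.04 -0.23]
0 [0.6502, 0.1261, 0.0879] 170 | 10 [0.6502, 0.1214, 0.0862] 169 | 20 [0.6502, 0.1161, 0.0862] 170 | 30 [0.6502, 0.1106, 0.0873] 172 | 40 [0.6502, 0.1053, 0.0875] 172 | 50 [0.6502, 0.0999, 0.0876] 172 | 60 [0.6502, 0.0944, 0.0876] 171 | 70 [0.6502, 0.0887, 0.0891] 171 | 80 [0.6502, 0.0833, 0.0881] 174 | 90 [0.6502, 0.0778, 0.0869] 174 | 100 [0.6502, 0.072, 0.0873] 174 | 110 [0.6502, 0.0662, 0.0866] 176 | 120 [0.6502, 0.0604, 0.0874] 174 | 130 [0.6502, 0.0544, 0.0886] 176 | 140 [0.6502, 0.0484, 0.0872] 175 | 150 [0.6502, 0.0423, 0.0868] 179 | 160 [0.6502, 0.0361, 0.086] 178 | 170 [0.6502, 0.0299, 0.0868] 177 | 180 [0.6502, 0.0236, 0.0871] 176 | 190 [0.6502, 0.0115, 0.048] 149 | 200 [0.6502, 0.0038, 0.0464] 178 | 210 [0.6502, -0.0038, 0.0464] 176 | 220 [0.6502, -0.0114, 0.0471] 175 | 230 [0.6503, 0.0137, 0.1797] 43 | 240 [0.6504, 0.0135, 0.195] 47 | 250 [0.6504, 0.0133, 0.2075] 127 | 260 [0.6504, 0.0092, 0.2064] 176 | 270 [0.6504, 0.0056, 0.2071] 173 | 280 [0.6504, 0.0014, 0.2062] 174 | 290 [0.6504, -0.0021, 0.2073] 175 | 300 [0.6504, -0.006, 0.2073] 170 | 310 [0.6504, -0.0104, 0.2066] 171 | 320 [0.6504, -0.0138, 0.208] 171 | 330 [0.6504, -0.0183, 0.2071] 171 | 
10 [(276, 33), (361, 20)]
40 [(277, 35), (360, 24)]
70 [(278, 38), (359, 19)]
100 [(279, 38), (359, 24)]
130 [(280, 39), (358, 21)]
160 [(281, 41), (358, 24), (418, 22), (425, 9), (430, 9)]
190 [(281, 27), (350, 13), (355, 18), (412, 37), (420, 26), (428, 23)]
220 [(282, 27), (287, 22), (349, 18), (354, 28), (432, 14)]
250 []
280 [(252, 34), (386, 35)]
310 [(206, 13), (246, 9), (253, 45), (385, 46), (391, 9), (432, 13)]
[(190, 36), (224, 77), (248, 28)]
```

>>> drive_tool(moves=[44,1.5,0.3,10,-0.2,0,0,44,0,0,20,0,0,0,44,0,0,20,0,0,0,44,0,0,15,0,0,0,44,0,0,8,0,0,0,44,0,0,0,0,0,0])

```text
t: 24.35
tool_pos: [0.6487, -0.0106, 0.293]
orientation: [2.214, 2.228, 0.002]
force: [0.1, 0.2, -0.4]
opening: 0.05
gripper_force: 35.0
```

```bash
python3 ed.py
```

```text
t 24.4 q [-0.1   0.33  1.46  0.    1.35 -0.1 ] grasp [ 0.6499 -0.0107  0.1272] open 0.0499 F [ 0.3 -0.7 -0.3]
shift mm (tool axes, before turn) [-4.8 -0.  50.9] turn deg [ 0.2  -0.04  0.04]
0 [0.6488, 0.1126, 0.0861] 171 | 10 [0.6488, 0.1083, 0.0885] 168 | 20 [0.6488, 0.1053, 0.0854] 171 | 30 [0.6488, 0.1009, 0.0875] 170 | 40 [0.6489, 0.0973, 0.0865] 168 | 50 [0.6489, 0.0932, 0.0872] 169 | 60 [0.6489, 0.0893, 0.0873] 171 | 70 [0.6489, 0.0853, 0.0873] 171 | 80 [0.649, 0.0813, 0.0865] 170 | 90 [0.649, 0.0771, 0.0877] 171 | 100 [0.649, 0.073, 0.087] 173 | 110 [0.6491, 0.0688, 0.0868] 173 | 120 [0.6491, 0.0645, 0.0871] 172 | 130 [0.6491, 0.0602, 0.087] 172 | 140 [0.6491, 0.0559, 0.0877] 174 | 150 [0.6492, 0.0514, 0.0863] 175 | 160 [0.6492, 0.047, 0.0871] 174 | 170 [0.6492, 0.0424, 0.0868] 176 | 180 [0.6493, 0.0378, 0.087] 174 | 190 [0.6493, 0.0332, 0.0873] 175 | 200 [0.6493, 0.0286, 0.0877] 176 | 210 [0.6493, 0.0238, 0.0875] 176 | 220 [0.6494, 0.0191, 0.0881] 166 | 230 [0.6493, 0.0191, 0.1079] 45 | 240 [0.6492, 0.0192, 0.1243] 47 | 250 [0.6492, 0.0188, 0.1362] 125 | 260 [0.6492, 0.0152, 0.1369] 175 | 270 [0.6493, 0.0113, 0.1365] 176 | 280 [0.6493, 0.0073, 0.1362] 174 | 290 [0.6493, 0.0034, 0.1362] 173 | 300 [0.6493, -0.0005, 0.1363] 173 | 310 [0.6494, -0.0046, 0.1362] 173 | 320 [0.6494, -0.0085, 0.1365] 171 | 330 [0.6494, -0.0132, 0.1354] 168 | 
10 [(264, 21), (380, 19)]
40 [(265, 21), (379, 20)]
70 [(266, 22), (378, 20)]
100 [(267, 22), (377, 20)]
130 [(268, 22), (376, 20)]
160 [(269, 22), (374, 19)]
190 [(270, 22), (373, 19), (436, 30)]
220 [(272, 22), (372, 12), (436, 29)]
250 []
280 [(252, 33), (386, 34)]
310 [(206, 12), (246, 9), (253, 45), (385, 46), (391, 9), (432, 13)]
[(220, 16), (224, 72), (248, 28)]
```

>>> drive_tool(moves=[44,-3.5,1.1,0,0,0,0,44,0,0,4,0,0,0,44,0,0,4,0,0,0,44,0,0,0,0,0,0])

```text
t: 24.8
tool_pos: [0.6506, -0.0148, 0.2863]
orientation: [2.214, 2.226, 0.005]
force: [-0.9, -0.3, -1.1]
opening: 0.0496
gripper_force: 35.0
```

```bash
python3 ed.py | grep -v '^0 '
python3 - <<'E'
from h import *
c=dict(np.load('pics/wrist.npz'))
print([ (r,w(c,320,r).round(4)[1:].tolist(),c['color'][r,315:325].mean(0).round().tolist()) for r in range(200,256,3)])
E
```

```text
t 24.85 q [-0.1   0.34  1.46  0.    1.33 -0.11] grasp [ 0.6513 -0.0146  0.1192] open 0.0502 F [-0.3 -0.3 -1.4]
shift mm (tool axes, before turn) [-0.8 -1.3 42.9] turn deg [ 0.22 -0.03  0.02]
10 [(257, 20), (376, 20)]
40 [(258, 20), (375, 20)]
70 [(259, 20), (374, 20)]
100 [(260, 20), (373, 21)]
130 [(261, 21), (372, 20)]
160 [(262, 20), (371, 20)]
190 [(264, 21), (370, 20), (435, 35)]
220 [(267, 25), (272, 16), (362, 25), (437, 27)]
250 []
280 [(252, 33), (386, 34)]
310 [(207, 12), (253, 46), (385, 45), (391, 9), (430, 12)]
[(214, 15), (217, 42), (224, 75), (248, 27)]
[(200, [0.0256, 0.0882], [178.0, 180.0, 145.0]), (203, [0.0241, 0.0878], [178.0, 180.0, 146.0]), (206, [0.0225, 0.0865], [178.0, 181.0, 146.0]), (209, [0.0211, 0.0865], [178.0, 181.0, 146.0]), (212, [0.0202, 0.0887], [179.0, 181.0, 146.0]), (215, [0.0184, 0.0865], [158.0, 154.0, 118.0]), (218, [0.0086, 0.0478], [172.0, 173.0, 136.0]), (221, [0.0067, 0.0471], [178.0, 179.0, 140.0]), (224, [0.005, 0.0472], [167.0, 167.0, 130.0]), (227, [0.0151, 0.0963], [50.0, 46.0, 34.0]), (230, [0.0152, 0.1023], [50.0, 46.0, 33.0]), (233, [0.0152, 0.1075], [50.0, 46.0, 34.0]), (236, [0.0149, 0.1111], [50.0, 46.0, 33.0]), (239, [0.0149, 0.1156], [49.0, 45.0, 33.0]), (242, [0.0151, 0.121], [51.0, 46.0, 34.0]), (245, [0.0152, 0.1255], [50.0, 46.0, 34.0]), (248, [0.0148, 0.1278], [79.0, 73.0, 54.0]), (251, [0.0137, 0.128], [148.0, 140.0, 106.0]), (254, [0.0129, 0.1289], [176.0, 178.0, 140.0])]
```

>>> drive_tool(moves=[44,0.6,-0.9,0,0,0,0,44,0,0,3,0,0,0,44,0,0,3,0,0,0,44,0,0,3,0,0,0,44,0,0,3,0,0,0,44,0,0,3,0,0,0,44,0,0,0,0,0,0])

```text
t: 25.55
tool_pos: [0.6497, -0.014, 0.2711]
orientation: [2.214, 2.227, 0.004]
force: [0.6, 0.1, -0.4]
opening: 0.0499
gripper_force: 35.0
```

```bash
python3 ed.py | grep -v '^0 '
python3 - <<'E'
from h import *
c=dict(np.load('pics/wrist.npz'))
print([ (r,w(c,320,r).round(4)[1:].tolist(),c['color'][r,315:325].mean(0).round().tolist()[0]) for r in range(192,256,3)])
E
```

```text
t 25.6 q [-0.1   0.35  1.48  0.    1.31 -0.11] grasp [ 0.6504 -0.014   0.1042] open 0.05 F [-0.4  0.8 -0.4]
shift mm (tool axes, before turn) [-1.5 -0.4 27.9] turn deg [ 0.21 -0.03  0.03]
10 [(253, 19), (384, 18)]
40 [(255, 18), (383, 19)]
70 [(256, 20), (382, 20)]
100 [(257, 20), (381, 20)]
130 [(258, 19), (380, 20)]
160 [(260, 20), (379, 20)]
190 [(261, 21), (378, 18)]
220 [(262, 19), (376, 17)]
250 []
280 [(252, 33), (386, 33)]
310 [(206, 12), (246, 8), (253, 45), (385, 45), (391, 11), (432, 13)]
[(225, 63), (248, 28)]
[(192, [0.0321, 0.0879], 177.0), (195, [0.0308, 0.0877], 177.0), (198, [0.0295, 0.0871], 178.0), (201, [0.0284, 0.0879], 178.0), (204, [0.0272, 0.0883], 177.0), (207, [0.0258, 0.0875], 177.0), (210, [0.0246, 0.0876], 177.0), (213, [0.0233, 0.0875], 178.0), (216, [0.0219, 0.087], 177.0), (219, [0.0207, 0.0874], 178.0), (222, [0.0193, 0.0868], 176.0), (225, [0.018, 0.0871], 134.0), (228, [0.0155, 0.0821], 50.0), (231, [0.0157, 0.0882], 49.0), (234, [0.016, 0.0941], 50.0), (237, [0.0158, 0.0983], 50.0), (240, [0.0157, 0.1025], 49.0), (243, [0.0156, 0.1065], 50.0), (246, [0.0162, 0.1126], 50.0), (249, [0.0155, 0.1138], 110.0), (252, [0.0145, 0.1143], 156.0), (255, [0.0133, 0.1139], 177.0)]
```

Aligned in x with a 2 mm gap, and it has entered below the plate top without contact. I continue down.

>>> drive_tool(moves=[44,0,0,4,0,0,0,44,0,0,4,0,0,0,44,0,0,4,0,0,0,44,0,0,4,0,0,0,44,0,0,4,0,0,0,44,0,0,4,0,0,0,44,0,0,0,0,0,0])

```text
t: 26.3
tool_pos: [0.6498, -0.014, 0.2469]
orientation: [2.214, 2.227, 0.004]
force: [-0.2, 0.8, -0.8]
opening: 0.0498
gripper_force: 35.0
```

>>> drive_tool(moves=[44,0,0,1.5,0,0,0,44,0,0,0,0,0,0])

```text
t: 26.5
tool_pos: [0.6501, -0.014, 0.2464]
orientation: [2.213, 2.226, 0.005]
force: [0.0, 0.3, -1.2]
opening: 0.0497
gripper_force: 35.0
```

>>> drive_tool(moves=[44,0,0,1.2,0,0,0,44,0,0,0,0,0,0,44,0,0,0,0,0,0])

```text
t: 26.8
tool_pos: [0.6501, -0.0141, 0.2453]
orientation: [2.213, 2.226, 0.005]
force: [-0.3, 1.0, -0.4]
opening: 0.0494
gripper_force: 35.0
```

>>> drive_tool(moves=[44,1.3,0,0,0,0,0,44,0,0,0,0,0,0])

```text
t: 27.0
tool_pos: [0.6501, -0.0126, 0.2453]
orientation: [2.213, 2.226, 0.006]
force: [1.0, -0.3, -1.1]
opening: 0.05
gripper_force: 35.0
```

>>> drive_tool(moves=[44,1,0,0,0,0,0,44,0,0,0,0,0,0])

```text
t: 27.2
tool_pos: [0.6501, -0.0123, 0.2453]
orientation: [2.213, 2.225, 0.004]
force: [-1.3, -4.6, 0.1]
opening: 0.0496
gripper_force: 35.0
```

>>> drive_tool(moves=[44,1,0,0,0,0,0,44,0,0,0,0,0,0])

```text
t: 27.4
tool_pos: [0.6501, -0.012, 0.2453]
orientation: [2.212, 2.224, 0.003]
force: [-1.4, -8.7, -1.2]
opening: 0.0495
gripper_force: 35.0
```

Contact with 8.7 N against the full brick. I lower onto the course.

>>> drive_tool(moves=[44,0,0,1,0,0,0,44,0,0,0,0,0,0])

```text
t: 27.6
tool_pos: [0.6503, -0.0121, 0.2447]
orientation: [2.212, 2.224, 0.004]
force: [-1.0, -9.1, 0.3]
opening: 0.05
gripper_force: 35.0
```

>>> drive_tool(moves=[44,0,0,0.8,0,0,0,44,0,0,0,0,0,0])

```text
t: 27.8
tool_pos: [0.6504, -0.0121, 0.2441]
orientation: [2.212, 2.223, 0.004]
force: [-1.5, -7.8, 2.9]
opening: 0.0502
gripper_force: 35.0
```

>>> drive_tool(moves=[44,0,0,0.8,0,0,0,44,0,0,0,0,0,0])

```text
t: 28.0
tool_pos: [0.6504, -0.0121, 0.244]
orientation: [2.212, 2.223, 0.004]
force: [-3.6, -7.3, 6.3]
opening: 0.0496
gripper_force: 35.0
```

>>> drive_tool(moves=[50,0,0,-0.4,0,0,0,52,0,0,0,0,0,0,58,0,0,0,0,0,0,90,0,0,0,0,0,0,90,0,0,0,0,0,0,90,0,0,0,0,0,0,90,0,0,0,0,0,0], grip_force=10)

```text
t: 28.7
tool_pos: [0.6501, -0.0106, 0.243]
orientation: [2.213, 2.226, 0.005]
force: [0.3, -0.4, -0.3]
opening: 0.0854
gripper_force: 0.0
```

>>> drive_tool(moves=[90,0,0,-10,0,0,0,90,0,0,-20,0,0,0,90,0,0,-30,0,0,0,90,0,0,-40,0,0,0,90,-10,0,-45,0,0,0,90,-10,0,-30,0,0,0,90,0,0,0,0,0,0,90,0,0,0,0,0,0])

```text
t: 29.5
tool_pos: [0.6496, -0.0311, 0.4198]
orientation: [2.212, 2.224, 0.008]
force: [0.1, -0.1, -0.1]
opening: 0.09
gripper_force: 0.0
```

```bash
python3 ed.py | sed 's/|/\n/g' | grep -v '^$' | awk 'NR<3||NR>15'
python3 - <<'E'
from h import *
c=dict(np.load('pics/wrist.npz')); g=cv2.cvtColor(c['color'],cv2.COLOR_RGB2GRAY).astype(float)[:,300:340].mean(1)
for r in range(1,330):
    if g[r]<150 and g[r]<=g[r-1] and g[r]<=g[r+1]: print(r,int(g[r]),w(c,320,r,z=.086).round(4))
E
```

```text
t 29.55 q [-0.13  0.26  1.32  0.    1.56 -0.13] grasp [ 0.65   -0.0307  0.2506] open 0.0899 F [-0.   0.4 -0.7]
shift mm (tool axes, before turn) [ 15.2  -0.4 174.3] turn deg [ 0.24 -0.04  0.02]
 130 [0.6524, 0.0395, 0.0862] 171 
 140 [0.6524, 0.0322, 0.0885] 171 
 150 [0.6525, 0.0248, 0.0865] 171 
 160 [0.6525, 0.0172, 0.0862] 82 
 170 [0.6526, 0.0096, 0.0859] 170 
 180 [0.6526, 0.0019, 0.0865] 172 
 190 [0.6526, -0.0059, 0.0866] 173 
 200 [0.6527, -0.0136, 0.0877] 172 
 210 [0.6527, -0.0217, 0.0871] 171 
 220 [0.6528, -0.0298, 0.087] 170 
 230 [0.6528, -0.0378, 0.0878] 170 
 240 [0.653, -0.0487, 0.0783] 126 
 250 [0.6539, -0.0808, 0.0005] 114 
 260 [0.6539, -0.0913, 0.0017] 112 
 270 [0.654, -0.1022, 0.002] 112 
 280 [0.6541, -0.1132, 0.0024] 109 
 290 [0.6541, -0.1247, 0.002] 111 
 300 [0.6542, -0.1368, 0.0006] 110 
 310 [0.6543, -0.1486, 0.0002] 111 
 320 [0.6543, -0.1595, 0.0021] 108 
 330 [0.6544, -0.1719, 0.0012] 106 
 
10 [(279, 24), (351, 21)]
40 [(280, 27), (350, 24)]
70 [(281, 24), (350, 21)]
100 [(279, 21), (285, 22), (349, 25)]
130 [(282, 25), (349, 20), (409, 10), (416, 
[... 715 characters left out ...]
531 -0.0803  0.086 ]
283 109 [ 0.6531 -0.0838  0.086 ]
285 109 [ 0.6531 -0.0856  0.086 ]
288 110 [ 0.6531 -0.0883  0.086 ]
291 109 [ 0.6531 -0.091   0.086 ]
295 109 [ 0.6532 -0.0946  0.086 ]
298 110 [ 0.6532 -0.0973  0.086 ]
300 109 [ 0.6532 -0.0991  0.086 ]
303 110 [ 0.6532 -0.1019  0.086 ]
305 110 [ 0.6532 -0.1037  0.086 ]
307 109 [ 0.6532 -0.1055  0.086 ]
308 109 [ 0.6532 -0.1065  0.086 ]
310 109 [ 0.6532 -0.1083  0.086 ]
315 109 [ 0.6533 -0.1129  0.086 ]
317 109 [ 0.6533 -0.1148  0.086 ]
319 109 [ 0.6533 -0.1167  0.086 ]
321 109 [ 0.6533 -0.1185  0.086 ]
323 109 [ 0.6533 -0.1204  0.086 ]
325 109 [ 0.6533 -0.1223  0.086 ]
327 109 [ 0.6533 -0.1242  0.086 ]
329 109 [ 0.6533 -0.1261  0.086 ]
```

The course is complete. Tops sit at 86 mm, both seams look closed, and the faces line up within about 1 mm. The robot is clear.

```bash
python3 -c "
from plant import robot
print(robot.close_job())"
```

```text
the job is handed in; nothing more can be done
None
```

I finished the second course and handed the job in: the full brick and the closing half are both laid flat and pushed tight, and the gripper has let go; the hand-in gave no verdict, and I did not measure the other items again afterwards.

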